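# Retract the ram and hold the tester's guard open

### The job

Get the bench tester ready for loading: first press its sprung lever right down until it clicks in and stays down by itself. Only then lift the clear guard with the gripper to 60 degrees open and keep holding it there, still, so that a colleague can reach in; finish while holding it, because it falls shut when let go. Leave the gauge stand, V-block and brass weight where they are.

Things in the scene. Friction and masses are not known exactly. Their poses are not given: they have to be found in the camera images.
- tester: Bench tester, immovable; place and yaw vary. Origin: on the table under it; front faces its -x. Grey base x -125..125, y -205..195 mm, 30 mm high. On its right half (-y) a clear open-topped chamber x -80..80, y -185..-15 mm, rim 120 mm above the table, covered by the guard; on its left half a white drive housing x -100..100, y 0..180 mm, 150 mm high, with a lever in a yoke on top.
- lever (a joint): Angle of the sprung lever (rad): 0 = up, free end 34 deg above level, pointing to the tester's front (-x); grows as the end is pressed down; stop at 0.85 (14 deg below level). A spring pushes it up; from 0.43 to 0.62 a detent also resists, then it snaps in: press to the stop; let go, it stays down at about 0.76. Takes about 5 N at the pad.
- lever_pivot (a point): The lever's pivot, on top of the drive housing, 190 mm above the table, at x 20, y 110 mm in the tester's frame. The lever swings in the tester's x-z plane.
- lever_pad (a point): Centre of the upper face of the black rubber pad, 32 mm long x 38 mm wide, on the lever's free end; 150 mm from the pivot along the lever, 7 mm above its centre line. The lever's steel bar is 16 mm wide and 10 mm thick. The pad is about 280 mm above the table when up and 170 mm when latched.
- guard (a joint): Opening angle of the guard, a clear panel 165 x 170 mm in an aluminium frame 10 mm thick, about 0.35 kg (rad): 0 = shut (level), grows as its front edge is lifted, stop at 1.4. 60 degrees = 1.047. Gravity and a weak spring shut it from any angle; lifting at the bar takes 2 to 4 N.
- guard_hinge (a point): Middle of the guard's hinge line, 123 mm above the table at x 80, y -100 mm in the tester's frame; the hinge line runs along the tester's y.
- guard_bar (a point): Middle of the guard's handle: round steel bar 12 mm thick, 120 mm long, parallel to the hinge line, 210 mm from it, on two 10 mm wide arms 55 mm either side of its middle. 39 mm are free between bar and panel. When shut it is in front of the chamber, 123 mm above the table. The guard can turn about the bar between the fingers while the gripper keeps pointing down.
- dial_stand: Loose dial gauge on a stand, round black foot 100 mm across, 168 mm tall, to the left of the tester; origin under the foot. Leave alone.
- v_block: Loose steel V-block 50 x 45 x 45 mm, to the right of the tester; origin under its middle. Leave alone.
- weight: Loose brass weight, 44 mm across, 62 mm tall, to the right of the tester, nearer the robot than the V-block; origin under its middle. Leave alone.

How it is judged:
By the outcome, as a careful person would: the job done as asked, in the order asked, and still so for the second after the job is handed in, while the arm keeps its last pose, push and grip.
It also fails if it takes over 53 s, if anything falls off the work surface, if the arm or the gripper's body presses on something with over 40 N, if the wrist force passes 120 N, or if a joint passes its speed limit or range.

### The arm

A 6-joint arm with a two-finger parallel gripper is mounted at the origin on the work surface. World frame = base frame: x ahead of the robot, y to its left, z up, the work surface at z = 0. Lengths are in m, angles in rad, forces in N, time in s.
With the tool pointing down it reaches from about 0.375 to 0.975 m from the base axis. Payload 3.8 kg.
Tool frame: the origin (TCP) lies midway between the tips of the shut fingers; the grasp point (between the pads) lies 19 mm behind it; z points along the fingers, y is the line along which they close (so a half turn about z gives the same grasp; the last joint's range is limited). The gripper opens to 88 mm and grips with 3 to 60 N. Pads are 18 mm wide; open, the fingers measure 123 mm over their backs; the gripper's body (75 mm by 187 mm) begins 45 mm behind the grasp point.
Start: joints at [-1.159, 0.264, 1.604, -0, 1.274, -0.037], TCP at [0.293, -0.608, 0.239] pointing down, gripper open.
Joint ranges: [-2.63, 2.63], [-0.94, 2.18], [0.31, 2.57], [-1.31, 4.45], [0, 2.66], [-2.55, 2.55]. Speed limits (rad/s): [2.57, 2.57, 3.14, 3.14, 3.14, 3.14].

### API

Orientations are given as a unit quaternion [w, x, y, z].
In Python, from bench import r gives the robot as it stands.
- The arm moves only by the shell command python3 -m handwheel 'ROWS' [FORCE]. ROWS is JSON, a list of rows, each a list of 7 numbers: the closure, from 0 (fully open) to 1 (shut), then the shift along the tool's x, y, z as a fraction of full scale, then the turn, a rotation vector about the tool's x, y, z as a fraction of full scale. A call has 1 to 5 rows; each row is the pose to reach, as a shift and turn from the pose commanded when the call began, along the tool's axes at that moment, turning the shorter way round; what a row does not reach only later rows make up. Full scale, the value 1, is 0.5 m for a shift and pi rad for a turn. A row lasts 1/10 s, in which the tool goes at most 50 mm and 8.59 degrees, less where a joint would pass 70% of its speed; a pose out of reach is approached as far as the arm can. A call with a number of a shift or a turn outside -1 to 1 is refused whole. A call with a gripper value outside its range is refused whole. The fingers move at their own pace and stop on an object; FORCE is the grip in N (left out, the last holds). Time passes only in rows, so rows that repeat a pose let the fingers close. It gives the time, the measured TCP pose, the force, the opening and the grip force at its end, in the units of the state.
- r.get_obs(): the state, without advancing time (a new reading comes with each control period).
- r.read_camera(name): name is "scene" or "side" or "wrist"; returns a dict with "frame" (384x512x3 uint8, red, green, blue), "K" (3x3 intrinsics, pixels), "origin" and "orientation" of the camera in the world; the wrist camera has in their place "mount" (4x4, takes a point from camera to tool coordinates, whose origin is the TCP and whose axes are the flange's). Camera axes: x right, y up, looking along -z (the intrinsics and any distortion apply to the point x, -y, -z); pixel columns grow to the right and rows downward; lengths in m; the calibration is good to about 2 mm. A picture is of the moment at which its call begins: read the wrist's pose just before it. There is no depth.
- r.sign_off(): hands the job in; it is judged then, once.
The state is a dict: "time": time; "joint_pos": joint angles; "qvel": joint speeds; "joint_efforts": joint torques, N m; "eef_pos": TCP position; "eef_rot": TCP orientation; "wrist_force": force on the tool from outside, world axes, zero at the start; "torque": the same for the moment, N m; "opening": finger opening in m; "grip_force": force on a finger pad.
Only numpy, scipy, OpenCV 4.12 (cv2) and the standard library are available. Lean on these libraries where they do the work, as an engineer would, in place of code of your own. Each camera call takes 0.05 s, during which the arm holds its last target. There are 200 camera calls.

## Working session

There is one attempt and no reset: what is moved stays moved. The work goes in short steps, Python scripts to look and compute and a shell command to move; the robot and the scene stay as the last step left them, time stands still between calls to the robot, and variables do not carry over. Pictures are saved under pics/ and viewed, at most 10 in all, crops included, and the job is handed in when it is done.

```bash
ls; mkdir -p pics; python3 - <<'E'
from bench import r
import cv2,numpy as np,pickle
o=r.get_obs();print(o['time'],o['eef_pos'],o['eef_rot'])
for n in("scene","side"):
    c=r.read_camera(n);cv2.imwrite(f'pics/{n}0.png',cv2.resize(c['frame'][:,:,::-1],(800,600)));pickle.dump(c,open(f'{n}0.pkl','wb'))
    print(n,{k:v for k,v in c.items() if k!='frame'})
c=r.read_camera('wrist');print({k:v for k,v in c.items() if k!='frame'})
E
```

```text
pics
0.0 [ 0.29257583 -0.60753747  0.23742096] [-1.05207354e-03  9.74930394e-01  2.22507466e-01 -2.19494375e-04]
scene {'K': array([[476.91668798,   0.        , 250.43691495],
       [  0.        , 476.91668798, 193.06441281],
       [  0.        ,   0.        ,   1.        ]]), 'origin': array([ 1.02830193, -0.62439319,  1.26127117]), 'orientation': array([0.90651607, 0.29718839, 0.08456766, 0.28767341])}
side {'K': array([[371.94245518,   0.        , 255.69370361],
       [  0.        , 371.94245518, 191.95827759],
       [  0.        ,   0.        ,   1.        ]]), 'origin': array([ 0.54845184, -0.70401629,  0.82435184]), 'orientation': array([ 0.91355497,  0.4049007 , -0.0110911 , -0.03673875])}
{'K': array([[287.20151859,   0.        , 256.9205702 ],
       [  0.        , 287.20151859, 196.18415142],
       [  0.        ,   0.        ,   1.        ]]), 'mount': array([[ 5.01530998e-04,  9.50833253e-01,  3.09702878e-01,
         8.02763606e-02],
       [ 9.99999851e-01, -5.43833128e-04,  5.02536463e-05,
        -6.20526282e-04],
       [ 2.16209523e-04,  3.09702807e-01, -9.50833384e-01,
        -1.47098597e-01],
       [ 0.00000000e+00,  0.00000000e+00,  0.00000000e+00,
         1.00000000e+00]])}
```

View pics/scene0.png

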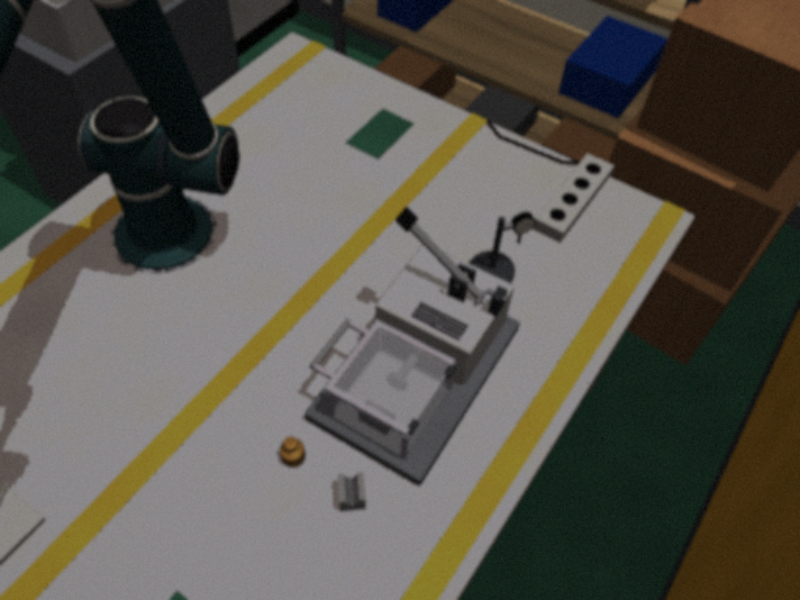

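View pics/side0.png

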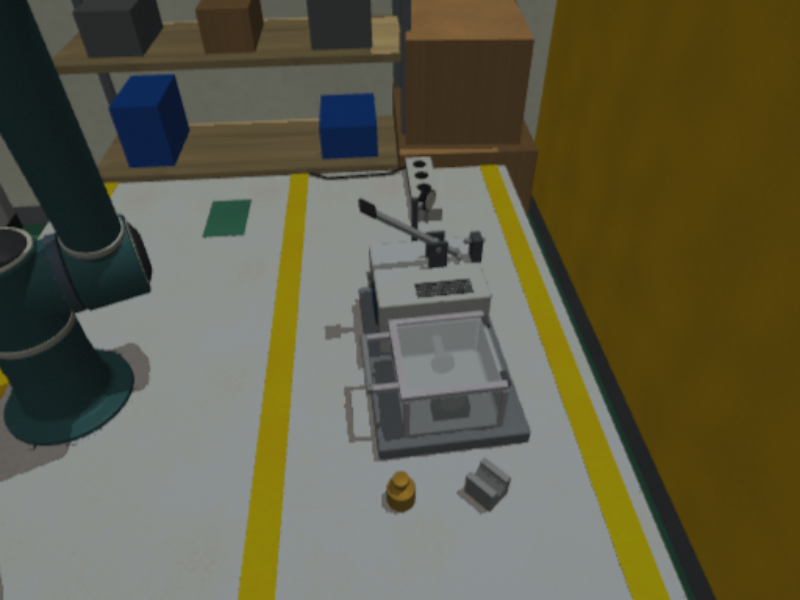

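The scene view shows the tester with its front toward the robot. The lever is up (pad near 406,218), the guard is shut (bar near 330,345), the weight is at (291,452) and the V-block at (350,492). The side view agrees, with the pad near (367,208) and the base's front-right corner near (380,450). I'll zoom in on both.

```bash
python3 - <<'E'
import cv2,pickle,numpy as np
a=pickle.load(open('scene0.pkl','rb'))['frame'][120:320,180:340]
b=pickle.load(open('side0.pkl','rb'))['frame'][120:320,215:350]
im=np.hstack([cv2.resize(x,None,fx=2.7,fy=2.95,interpolation=cv2.INTER_CUBIC) for x in(a,b)])
im=np.clip(im.astype(float)*1.3,0,255).astype(np.uint8)
cv2.imwrite('pics/crop.png',im[:,:,::-1]);print(im.shape)
E
```

```text
(590, 796, 3)
```

View pics/crop.png

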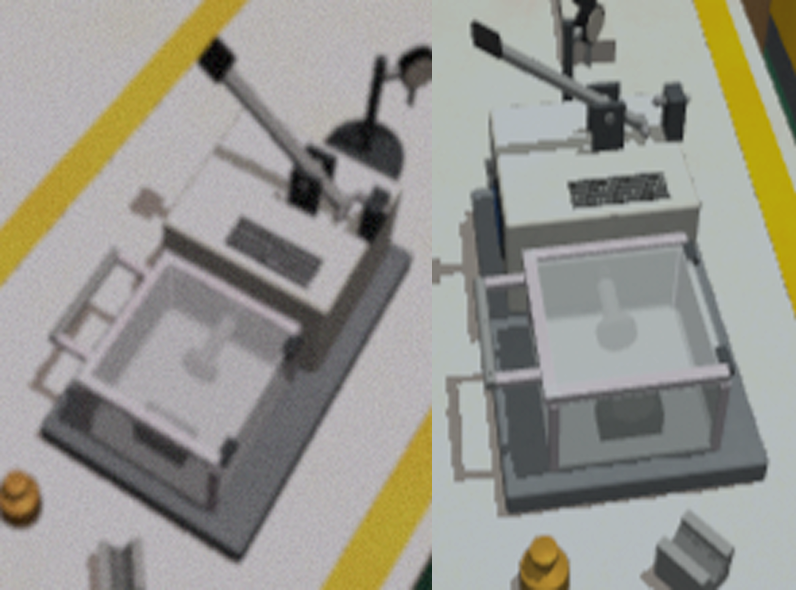

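The crop shows the bar from (115,250) to (57,340) in the left view and from (480,277) to (490,385) in the right. The pad is at (216,60) and (487,38). The base top's right corners are at (42,430)/(240,548) and (507,487)/(765,462).

```bash
cat > h.py <<'E'
import numpy as np,pickle
from scipy.spatial.transform import Rotation as R
from scipy.optimize import least_squares
def q(o): return R.from_quat(np.r_[o[1:],o[0]])
def ray(c,u,v):
    d=np.linalg.inv(c['K'])@[u,v,1]; d=q(c['orientation']).apply(d*[1,-1,-1]); return c['origin'],d/np.linalg.norm(d)
def plane(c,u,v,z):
    o,d=ray(c,u,v); return o+d*(z-o[2])/d[2]
def proj(o,Rm,K,p):
    x=Rm.T@(np.array(p)-o); x=K@(x*[1,-1,-1]); return x[:2]/x[2]
def tri(*rs):
    A=sum(np.eye(3)-np.outer(d,d) for o,d in rs);b=sum((np.eye(3)-np.outer(d,d))@o for o,d in rs);return np.linalg.solve(A,b)
E
python3 - <<'E'
from h import *
S=pickle.load(open('scene0.pkl','rb'));D=pickle.load(open('side0.pkl','rb'))
s=lambda x,y:(S,180+x/2.7,120+y/2.95)
d=lambda x,y:(D,215+(x-432)/2.7,120+y/2.95)
t=np.radians(34);lp=lambda a:[.02-.15*np.cos(a)-.007*np.sin(a)*1,.11,.19+.15*np.sin(a)+.007*np.cos(a)]
pts=[(s(42,430),[-.125,-.205,.03]),(s(240,548),[.125,-.205,.03]),(s(410,255),[.125,.195,.03]),
(d(507,487),[-.125,-.205,.03]),(d(765,462),[.125,-.205,.03]),
(s(115,250),[-.13,-.04,.123]),(s(57,340),[-.13,-.16,.123]),(d(480,277),[-.13,-.04,.123]),(d(490,385),[-.13,-.16,.123]),
(s(216,60),[.02-.15*np.cos(t),.11,.19+.15*np.sin(t)]),(d(487,38),[.02-.15*np.cos(t),.11,.19+.15*np.sin(t)])]
W=[];L=[]
for c,l in pts: W.append(plane(*c,l[2])[:2]);L.append(l[:2])
W=np.array(W);L=np.array(L)
Lm,Wm=L.mean(0),W.mean(0);a=L-Lm;b=W-Wm
yaw=np.arctan2((a[:,0]*b[:,1]-a[:,1]*b[:,0]).sum(),(a*b).sum())
M=np.array([[np.cos(yaw),-np.sin(yaw)],[np.sin(yaw),np.cos(yaw)]]);o=Wm-M@Lm
print('tester',o,np.degrees(yaw));print(((W-(L@M.T+o))*1000).round(0).tolist())
pad=tri(ray(*s(216,60)),ray(*d(487,38)));print('pad tri',pad)
for n,p in dict(pad=lp(t),pivot=[.02,.11,.19],bar=[-.13,-.1,.123],hinge=[.08,-.1,.123]).items(): print(n,(M@p[:2]+o).round(4),round(p[2],3))
E
```

```text
tester [0.66090631 0.03307718] 3.1034384478024886
[[7.0, -3.0], [-4.0, 4.0], [-3.0, -7.0], [2.0, 6.0], [-5.0, -2.0], [-3.0, -2.0], [4.0, 1.0], [1.0, 1.0], [-1.0, -3.0], [-0.0, 1.0], [2.0, 3.0]]
pad tri [0.55289914 0.13438765 0.27821652]
pad [0.5468 0.1371] 0.28
pivot [0.6749 0.144 ] 0.19
bar [ 0.5365 -0.0738] 0.123
hinge [ 0.7462 -0.0624] 0.123
```

```bash
python3 -m handwheel '[[1,0,0,-0.1,0,0,-0.04],[1,0,0,-0.2,0,0,-0.08],[1,0,0,-0.26,0,0,-0.12],[1,0,0,-0.26,0,0,-0.16],[1,0,0,-0.26,0,0,-0.2]]' 20; python3 -m handwheel '[[1,0,0,0,0,0,-0.04],[1,0,0,0,0,0,-0.08],[1,0,0,0,0,0,-0.12],[1,0,0,0,0,0,-0.16],[1,0,0,0,0,0,-0.174]]'
cat >> h.py <<'E'
YAW=np.radians(3.1);TO=np.array([.6609,.0331])
def w(x,y,z): return np.r_[TO+[np.cos(YAW)*x-np.sin(YAW)*y,np.sin(YAW)*x+np.cos(YAW)*y],z]
def go(o,p,yaw=YAW+np.pi/2):
    T=q(o['eef_rot']);des=R.from_matrix(np.array([[np.cos(yaw),np.sin(yaw),0],[np.sin(yaw),-np.cos(yaw),0],[0,0,-1]]))
    print('t',o['time'],'pos',o['eef_pos'].round(4),'shift',(T.inv().apply(np.array(p)-o['eef_pos'])/.5).round(4),'turn',((T.inv()*des).as_rotvec()/np.pi).round(4),'F',np.round(o['wrist_force'],1))
E
python3 - <<'E'
from h import *
from bench import r
go(r.get_obs(),w(-.1,.11,.36))
E
```

```text
time: 0.65
eef_pos: [0.2931, -0.6087, 0.3708]
eef_rot: [0.002, 0.857, 0.515, -0.0]
wrist_force: [0.4, -0.2, -0.9]
opening: 0.0502
grip_force: 0.0
time: 1.15
eef_pos: [0.2928, -0.608, 0.3681]
eef_rot: [-0.0, 0.687, 0.727, 0.0]
wrist_force: [-0.8, 0.4, 0.4]
opening: 0.0104
grip_force: 0.0
t 1.15 pos [ 0.2928 -0.608   0.3681] shift [1.459  0.6081 0.0174] turn [-0.0001 -0.0003  0.0008] F [-0.8  0.4  0.4]
```

```bash
python3 -m handwheel '[[1,0.08,0.04,0,0,0,0],[1,0.17,0.075,0,0,0,0],[1,0.25,0.11,0,0,0,0],[1,0.33,0.14,0,0,0,0],[1,0.42,0.18,0,0,0,0]]'|head -2; python3 -m handwheel '[[1,0.08,0.04,0,0,0,0],[1,0.17,0.075,0,0,0,0],[1,0.25,0.11,0,0,0,0],[1,0.33,0.14,0,0,0,0],[1,0.42,0.18,0,0,0,0]]'|head -2
python3 -m handwheel '[[1,0.08,0.04,0,0,0,0],[1,0.17,0.075,0,0,0,0],[1,0.25,0.11,0,0,0,0],[1,0.33,0.14,0,0,0,0],[1,0.42,0.18,0,0,0,0]]'|head -2
python3 - <<'E'
from h import *
from bench import r
go(r.get_obs(),w(-.1,.11,.36))
E
```

```text
time: 1.65
eef_pos: [0.3715, -0.3922, 0.3683]
time: 2.15
eef_pos: [0.4502, -0.1777, 0.3686]
time: 2.65
eef_pos: [0.529, 0.0368, 0.3687]
t 2.65 pos [0.529  0.0368 0.3687] shift [0.1985 0.0627 0.0172] turn [-0.      0.0001 -0.0005] F [ 0.2 -1.5  0.6]
```

```bash
python3 - <<'E'
from h import *
from bench import r
import cv2
o=r.get_obs();c=r.read_camera('wrist');T=q(o['eef_rot']).as_matrix();m=c['mount']
pickle.dump((o,c),open('w1.pkl','wb'))
cv2.imwrite('pics/w1.png',c['frame'][:,:,::-1])
t=np.radians(34)
for p in [w(.02-.15*np.cos(t)+.007*np.sin(t),.11,.28),w(.02,.11,.19),w(-.13,-.04,.123),w(-.13,-.16,.123)]:
    print(proj(T@m[:3,3]+o['eef_pos'],T@m[:3,:3],c['K'],p).round(0))
E
```

```text
[298.  77.]
[400.  84.]
[258. 199.]
[258. 271.]
```

View pics/w1.png

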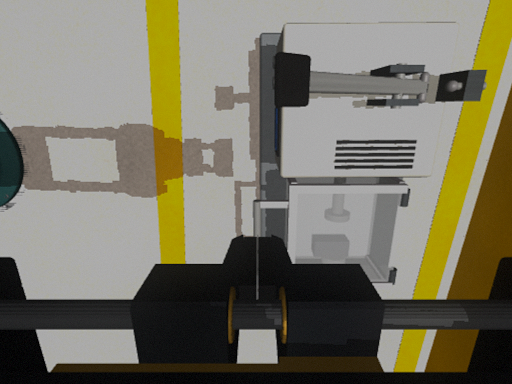

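The pad is centred near (294,79) and the bar end is at (258,201). Both lie within 3 mm of the predictions of (298,77) and (258,199), so I'm moving over the pad.

```bash
python3 -m handwheel '[[1,0.07,0.02,0,0,0,0],[1,0.14,0.04,0.02,0,0,0],[1,0.1985,0.06,0.06,0,0,0],[1,0.1985,0.06,0.12,0,0,0],[1,0.1985,0.06,0.13,0,0,0]]'
python3 - <<'E'
from h import *
from bench import r
for a in(34,20,0,-8,-14.7):
    t=np.radians(a);go(r.get_obs(),w(.02-.15*np.cos(t)+.007*np.sin(t),.11,.19+.15*np.sin(t)+.007*np.cos(t)))
E
```

```text
time: 3.2
eef_pos: [0.5516, 0.1363, 0.2991]
eef_rot: [-0.002, 0.687, 0.726, -0.003]
wrist_force: [-0.3, -0.5, -0.1]
opening: 0.0005
grip_force: 0.0
t 3.2 pos [0.5516 0.1363 0.2991] shift [0.0022 0.0066 0.0388] turn [-0.0024  0.0004  0.0002] F [-0.3 -0.5 -0.1]
t 3.2 pos [0.5516 0.1363 0.2991] shift [ 0.0023 -0.0291  0.1026] turn [-0.0024  0.0004  0.0002] F [-0.3 -0.5 -0.1]
t 3.2 pos [0.5516 0.1363 0.2991] shift [ 0.0024 -0.0512  0.2046] turn [-0.0024  0.0004  0.0002] F [-0.3 -0.5 -0.1]
t 3.2 pos [0.5516 0.1363 0.2991] shift [ 0.0025 -0.05    0.2465] turn [-0.0024  0.0004  0.0002] F [-0.3 -0.5 -0.1]
t 3.2 pos [0.5516 0.1363 0.2991] shift [ 0.0025 -0.0444  0.2811] turn [-0.0024  0.0004  0.0002] F [-0.3 -0.5 -0.1]
```

```bash
python3 -m handwheel '[[1,0.002,0.005,0.025,0,0,0],[1,0.002,-0.005,0.05,0,0,0],[1,0.002,-0.025,0.09,0,0,0],[1,0.002,-0.035,0.125,0,0,0],[1,0.002,-0.045,0.16,0,0,0]]'
python3 -m handwheel '[[1,0,-0.003,0.02,0,0,0],[1,0,-0.005,0.04,0,0,0],[1,0,-0.005,0.06,0,0,0],[1,0,-0.005,0.08,0,0,0],[1,0,-0.004,0.095,0,0,0]]'
```

```text
time: 3.7
eef_pos: [0.5314, 0.1351, 0.2243]
eef_rot: [0.001, 0.689, 0.725, 0.001]
wrist_force: [1.2, 1.2, 1.6]
opening: 0.0003
grip_force: 0.9
time: 4.2
eef_pos: [0.5294, 0.1353, 0.1755]
eef_rot: [0.0, 0.688, 0.725, 0.0]
wrist_force: [0.1, -0.3, 2.6]
opening: 0.0007
grip_force: 1.5
```

```bash
python3 -m handwheel '[[1,0,0.001,0.01,0,0,0],[1,0,0.002,0.02,0,0,0],[1,0,0.002,0.026,0,0,0],[1,0,0.002,0.03,0,0,0],[1,0,0.002,0.03,0,0,0]]'
python3 -m handwheel '[[1,0,0,0.004,0,0,0],[1,0,0,0.008,0,0,0],[1,0,0,0.008,0,0,0]]'
```

```text
time: 4.7
eef_pos: [0.5314, 0.1356, 0.1629]
eef_rot: [0.001, 0.688, 0.726, 0.001]
wrist_force: [-1.1, -1.7, 8.7]
opening: 0.0005
grip_force: 4.4
time: 5.0
eef_pos: [0.5318, 0.1356, 0.1616]
eef_rot: [0.001, 0.688, 0.726, 0.001]
wrist_force: [-7.5, -4.1, 21.7]
opening: 0.0006
grip_force: 11.3
```

```bash
python3 -m handwheel '[[1,0,0,-0.04,0,0,0],[1,0,0,-0.1,0,0,0],[1,0,0,-0.18,0,0,0],[0.66,-0.05,0,-0.24,0,0,0],[0.66,-0.12,0,-0.24,0,0,0]]'
python3 - <<'E'
from h import *
from bench import r
import cv2
o=r.get_obs();go(o,w(-.13,-.1,.22))
c=r.read_camera('wrist');T=q(o['eef_rot']).as_matrix();m=c['mount']
d=r.read_camera('side')['frame'][110:230,200:340]
cv2.imwrite('pics/w2.png',np.hstack([c['frame'][:,60:420],cv2.resize(d,(440,384))])[:,:,::-1])
t=np.radians(34)-.76
for a in(np.radians(34),t):print('pad',proj(T@m[:3,3]+o['eef_pos'],T@m[:3,:3],c['K'],w(.02-.15*np.cos(a)+.007*np.sin(a),.11,.19+.15*np.sin(a)+.007*np.cos(a))).round(0)-[60,0])
for p in [w(-.13,-.04,.123),w(-.13,-.16,.123)]:
    print(proj(T@m[:3,3]+o['eef_pos'],T@m[:3,:3],c['K'],p).round(0)-[60,0])
E
```

```text
time: 5.5
eef_pos: [0.5364, 0.077, 0.2829]
eef_rot: [0.003, 0.687, 0.727, 0.004]
wrist_force: [1.0, -0.4, -0.6]
opening: 0.0141
grip_force: 0.0
t 5.5 pos [0.5364 0.077  0.2829] shift [-0.3012 -0.0178  0.1251] turn [ 0.003  -0.0005  0.0006] F [ 1.  -0.4 -0.6]
pad [239. 146.]
pad [188. 129.]
[189. 253.]
[190. 334.]
```

View pics/w2.png

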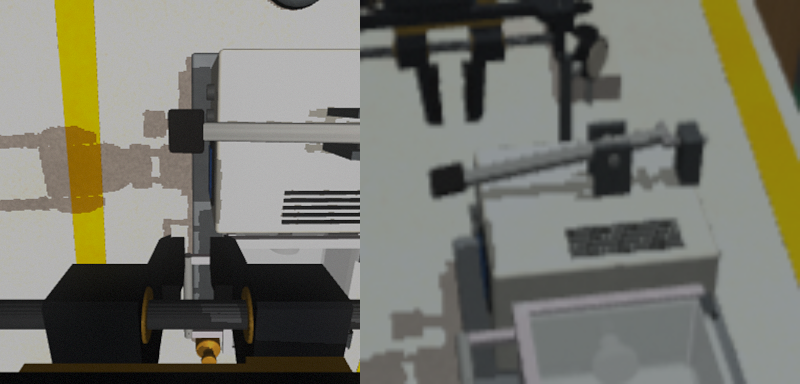

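The lever is latched: its pad is at (187,131), against a predicted (188,129) for latched. The bar shows at x≈188, as predicted. Next I go above the bar.

```bash
python3 -m handwheel '[[0.66,-0.07,-0.004,0,0,0,0],[0.66,-0.15,-0.009,0,0,0,0],[0.66,-0.23,-0.014,0,0,0,0],[0.66,-0.29,-0.018,0.03,0,0,0],[0.66,-0.301,-0.018,0.06,0,0,0]]'
python3 -m handwheel '[[0.66,0,0,0.03,0,0,0],[0.66,0,0,0.05,0,0,0],[0.66,0,0,0.05,0,0,0]]'
python3 - <<'E'
from h import *
from bench import r
import cv2
o=r.get_obs();go(o,w(-.13,-.1,.104))
c=r.read_camera('wrist');T=q(o['eef_rot']).as_matrix();m=c['mount']
d=r.read_camera('side')['frame'][150:330,160:340]
cv2.imwrite('pics/w3.png',np.hstack([c['frame'][:,60:420],cv2.resize(d,(440,384))])[:,:,::-1])
for p in [w(-.13,-.04,.123),w(-.13,-.16,.123),w(-.085,-.1,.123)]:
    print(proj(T@m[:3,3]+o['eef_pos'],T@m[:3,:3],c['K'],p).round(0)-[60,0])
E
```

```text
time: 6.1
eef_pos: [0.5324, -0.0769, 0.2463]
eef_rot: [0.0, 0.689, 0.725, -0.0]
wrist_force: [0.1, -0.1, 1.0]
opening: 0.0296
grip_force: 0.0
time: 6.4
eef_pos: [0.531, -0.0733, 0.2194]
eef_rot: [-0.002, 0.688, 0.726, -0.001]
wrist_force: [-0.7, -0.4, -0.7]
opening: 0.0298
grip_force: 0.0
t 6.4 pos [ 0.531  -0.0733  0.2194] shift [-0.002   0.012   0.2308] turn [-0.0014 -0.0005  0.0001] F [-0.7 -0.4 -0.7]
[205. 131.]
[203. 258.]
[254. 199.]
```

View pics/w3.png

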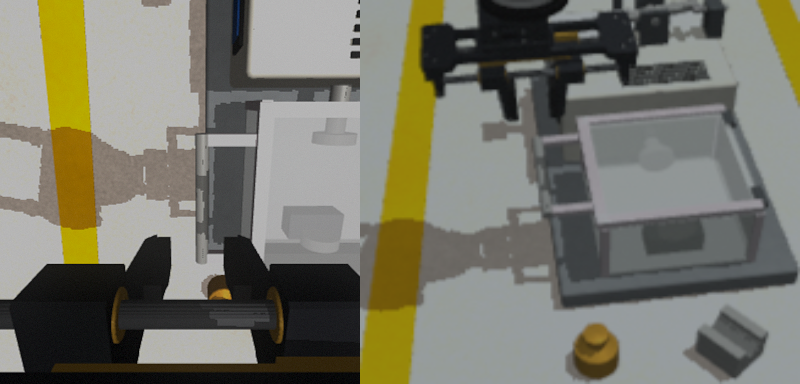

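The bar runs from (202,133) to (203,263), within about 2 mm of the prediction. I'm descending and gripping.

```bash
python3 -m handwheel '[[0.66,0,0.01,0.05,0,0,0],[0.66,0,0.01,0.1,0,0,0],[0.66,0,0.01,0.15,0,0,0],[0.66,0,0.01,0.2,0,0,0],[0.66,0,0.01,0.23,0,0,0]]'
python3 -m handwheel '[[0.66,0,0,0,0,0,0],[0.9,0,0,0,0,0,0],[1,0,0,0,0,0,0],[1,0,0,0,0,0,0],[1,0,0,0,0,0,0]]' 25
python3 - <<'E'
from h import *
from bench import r
go(r.get_obs(),w(-.13,-.1,.104))
for a in range(0,61,10):
    t=np.radians(a);go(r.get_obs(),w(.08-.21*np.cos(t),-.1,.104+.21*np.sin(t)))
E
```

```text
time: 7.0
eef_pos: [0.5373, -0.0739, 0.1062]
eef_rot: [-0.0, 0.688, 0.726, -0.0]
wrist_force: [0.1, 0.7, 0.5]
opening: 0.03
grip_force: 0.0
time: 7.5
eef_pos: [0.535, -0.0749, 0.1076]
eef_rot: [-0.002, 0.688, 0.726, -0.002]
wrist_force: [-8.9, -0.8, 2.4]
opening: 0.0111
grip_force: 25.0
t 7.5 pos [ 0.535  -0.0749  0.1076] shift [0.002  0.0032 0.0071] turn [-0.0017 -0.     -0.0002] F [-8.9 -0.8  2.4]
t 7.5 pos [ 0.535  -0.0749  0.1076] shift [0.002  0.0032 0.0071] turn [-0.0017 -0.     -0.0002] F [-8.9 -0.8  2.4]
t 7.5 pos [ 0.535  -0.0749  0.1076] shift [ 0.002   0.0092 -0.0658] turn [-0.0017 -0.     -0.0002] F [-8.9 -0.8  2.4]
t 7.5 pos [ 0.535  -0.0749  0.1076] shift [ 0.002   0.0278 -0.1366] turn [-0.0017 -0.     -0.0002] F [-8.9 -0.8  2.4]
t 7.5 pos [ 0.535  -0.0749  0.1076] shift [ 0.002   0.0584 -0.2031] turn [-0.0017 -0.     -0.0002] F [-8.9 -0.8  2.4]
t 7.5 pos [ 0.535  -0.0749  0.1076] shift [ 0.0021  0.1    -0.2633] turn [-0.0017 -0.     -0.0002] F [-8.9 -0.8  2.4]
t 7.5 pos [ 0.535  -0.0749  0.1076] shift [ 0.0021  0.1515 -0.3154] turn [-0.0017 -0.     -0.0002] F [-8.9 -0.8  2.4]
t 7.5 pos [ 0.535  -0.0749  0.1076] shift [ 0.0022  0.2113 -0.3577] turn [-0.0017 -0.     -0.0002] F [-8.9 -0.8  2.4]
```

```bash
python3 -m handwheel '[[1,0,-0.002,-0.029,0,0,0],[1,0,0.001,-0.0585,0,0,0],[1,0,0.006,-0.087,0,0,0],[1,0,0.013,-0.116,0,0,0],[1,0,0.022,-0.144,0,0,0]]'
python3 -m handwheel '[[1,0,0.011,-0.027,0,0,0],[1,0,0.024,-0.0535,0,0,0],[1,0,0.0385,-0.079,0,0,0],[1,0,0.055,-0.103,0,0,0],[1,0,0.073,-0.126,0,0,0]]'
```

```text
time: 8.0
eef_pos: [0.5468, -0.0742, 0.1809]
eef_rot: [-0.001, 0.688, 0.726, -0.001]
wrist_force: [-6.6, -1.2, -0.5]
opening: 0.0108
grip_force: 25.0
time: 8.5
eef_pos: [0.5815, -0.0722, 0.2452]
eef_rot: [-0.003, 0.688, 0.726, -0.003]
wrist_force: [-14.5, -0.2, 7.6]
opening: 0.011
grip_force: 25.0
```

```bash
python3 -m handwheel '[[1,0,0.0155,-0.024,0,0,0],[1,0,0.0365,-0.0445,0,0,0],[1,0,0.059,-0.064,0,0,0],[1,0,0.0825,-0.0815,0,0,0],[1,0,0.106,-0.0965,0,0,0]]'
python3 -m handwheel '[[1,0,0,0,0,0,0],[1,0,0,0,0,0,0],[1,0,0,0,0,0,0]]'
python3 - <<'E'
from h import *
from bench import r
import cv2
o=r.get_obs();go(o,w(-.025,-.1,.107+.182))
# bar displacement from shut grasp (chord) -> angle
d=(o['eef_pos']-np.array([.535,-.0749,.1076]));print('chord angle',2*np.degrees(np.arcsin(np.linalg.norm(d[[0,2]])/.42)),'elev',180-2*np.degrees(np.arctan2(d[2],d[0])))
a=r.read_camera('side')['frame'][60:300,160:400]; b=r.read_camera('scene')['frame'][100:330,150:380]
cv2.imwrite('pics/w4.png',np.hstack([cv2.resize(x,(400,400)) for x in (a,b)])[:,:,::-1])
E
```

```text
time: 9.0
eef_pos: [0.6374, -0.0691, 0.2958]
eef_rot: [0.0, 0.688, 0.726, 0.0]
wrist_force: [-7.7, 0.8, 6.7]
opening: 0.0108
grip_force: 25.0
time: 9.3
eef_pos: [0.6379, -0.0691, 0.296]
eef_rot: [0.001, 0.688, 0.726, 0.001]
wrist_force: [-8.3, 1.0, 7.1]
opening: 0.0114
grip_force: 25.0
t 9.3 pos [ 0.6379 -0.0691  0.296 ] shift [0.0016 0.007  0.0139] turn [ 0.001   0.0001 -0.0003] F [-8.3  1.   7.1]
chord angle 61.46095349555833 elev 57.291736906654506
```

View pics/w4.png

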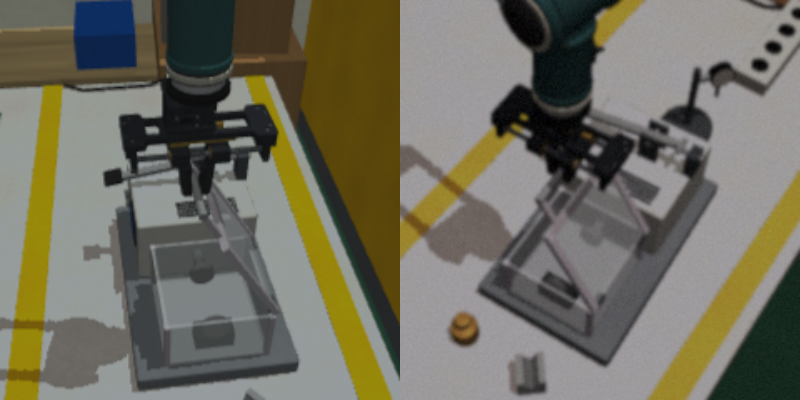

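The guard is open, held at the bar and the lever is still latched. The bar's displacement gives between 57 and 61 degrees, so I'll measure the angle from the near frame edge in both views.

```bash
python3 - <<'E'
from h import *
from bench import r
import cv2
o=r.get_obs();S=r.read_camera('scene');D=r.read_camera('side');c=r.read_camera('wrist');pickle.dump((o,S,D,c),open('g.pkl','wb'))
f=lambda c,u,v:np.clip(1.4*cv2.resize(c['frame'][v:v+100,u:u+66].astype(np.float32),(396,600),interpolation=cv2.INTER_CUBIC),0,255)
cv2.imwrite('pics/w5.png',np.hstack([f(D,262,150),f(S,220,190)])[:,:,::-1])
for a in(57,60,63):
  t=np.radians(a)
  for p in(.165,.21,.0):
    P=w(.08-p*np.cos(t),-.185 if p<.2 else -.155,.123+p*np.sin(t))
    for cc,u,v,x0 in((D,262,150,0),(S,220,190,396)):
      print(a,p,((proj(cc['origin'],q(cc['orientation']).as_matrix(),cc['K'],P)-[u,v])*6+[x0,0]).round(0),end=' ')
  print()
E
```

```text
57 0.165 [175. 367.] 57 0.165 [458. 274.] 57 0.21 [ 96. 239.] 57 0.21 [446. 144.] 57 0.0 [377. 589.] 57 0.0 [636. 533.] 
60 0.165 [196. 356.] 60 0.165 [473. 277.] 60 0.21 [123. 224.] 60 0.21 [466. 146.] 60 0.0 [377. 589.] 60 0.0 [636. 533.] 
63 0.165 [218. 346.] 63 0.165 [489. 280.] 63 0.21 [150. 210.] 63 0.21 [486. 150.] 63 0.0 [377. 589.] 63 0.0 [636. 533.] [ WARN:0@1.691] global loadsave.cpp:1063 imwrite_ Unsupported depth image for selected encoder is fallbacked to CV_8U.
```

View pics/w5.png

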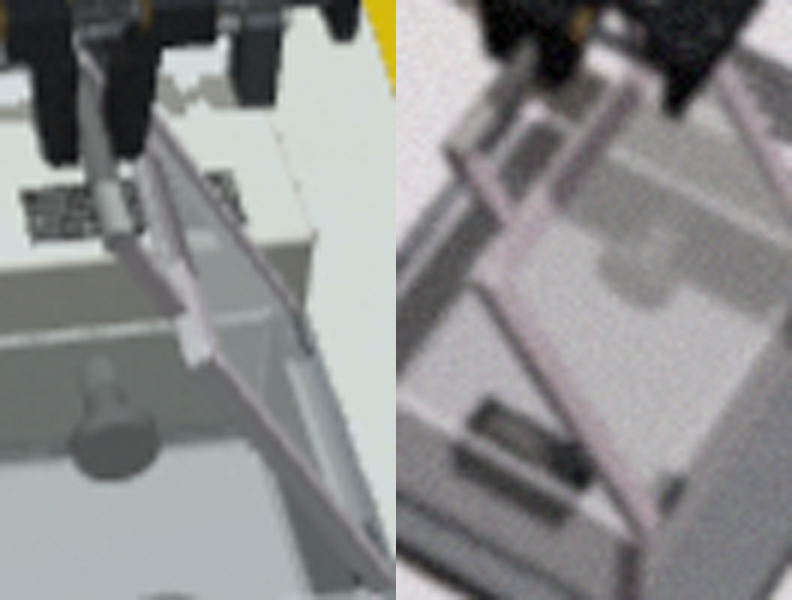

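The panel's near front corner is at (197,350) in the side view, against (196,356) predicted for 60°. The arm end is at (458,148) in the scene view, which falls between the 57° and 60° predictions. The guard is at about 59.5°. I'll check that it is steady, then hand in.

```bash
python3 -m handwheel '[[1,0,0.002,-0.001,0,0,0],[1,0,0.002,-0.001,0,0,0],[1,0,0.002,-0.001,0,0,0],[1,0,0.002,-0.001,0,0,0],[1,0,0.002,-0.001,0,0,0]]' && python3 -m handwheel '[[1,0,0,0,0,0,0],[1,0,0,0,0,0,0],[1,0,0,0,0,0,0],[1,0,0,0,0,0,0],[1,0,0,0,0,0,0]]' && python3 -c "
from bench import r
import numpy as np
print(np.abs(r.get_obs()['qvel']).max());print(r.sign_off())"
```

```text
time: 10.05
eef_pos: [0.6387, -0.0691, 0.2965]
eef_rot: [0.001, 0.688, 0.726, 0.001]
wrist_force: [-7.4, -0.2, 9.4]
opening: 0.011
grip_force: 25.0
time: 10.55
eef_pos: [0.6387, -0.0691, 0.2965]
eef_rot: [0.001, 0.688, 0.726, 0.001]
wrist_force: [-7.6, 1.2, 8.8]
opening: 0.0111
grip_force: 25.0
0.0014263337659802923
the job is handed in; nothing more can be done
None
```

The job is handed in at 10.55 s: the lever was pressed to its stop and stayed latched, and the gripper is holding the guard still at about 60° (camera and bar-position estimate, roughly ±1°), with the loose items untouched.

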